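# Test a foot-pedal return spring on the beam tester

### The arm

A 6-joint arm with a two-finger parallel gripper is mounted at the origin on the work surface. World frame = base frame: x ahead of the robot, y to its left, z up, the work surface at z = 0. Lengths are in m, angles in rad, forces in N, time in s.
With the tool pointing down it reaches from about 0.275 to 0.75 m from the base axis. Payload 10.2 kg.
Tool frame: the origin (TCP) lies at the very end of the fingers, on their centre line; the grasp point (between the pads) lies 19 mm behind it; z points along the fingers, y is the direction in which the jaws open and shut (so a half turn about z gives the same grasp; the last joint's range is limited). The gripper opens to 88 mm and grips with 3 to 60 N. Pads are 18 mm wide; open, the fingers measure 123 mm over their backs; the gripper's body (75 mm by 187 mm) begins 45 mm behind the grasp point.
Start: joints at [-1.444, 0.313, 1.498, -0, 1.331, -0.223], TCP at [0.18, -0.493, 0.239] pointing down, gripper open.
Joint ranges: [-2.94, 2.94], [-0.97, 2.17], [0.19, 2.56], [-1.23, 4.37], [0.02, 3.11], [-2.88, 2.88]. Speed limits (rad/s): [2.39, 2.39, 3.01, 3.14, 3.14, 3.14].

### API

Orientations are given as a 3x3 rotation matrix whose columns are the frame's x, y, z axes.
In Python, from station import state, vision, robot gives the robot as it stands. The module is installed in compiled form; this text tells all that it offers.
- The arm moves only by the tool send_rows, never from a script. Its argument "targets" is a list of rows, each a list of 5 numbers: the gripper command: -1 is shut, 1 is fully open, values between are in proportion, then the shift along the world's x, y, z scaled (see below), then the turn about the world's z scaled (see below). In form: [[grip, dx, dy, dz, yaw], ...]. A call has 1 to 12 rows; each row is the pose to reach, as a shift and turn from the pose commanded when the call began; what a row does not reach only later rows make up. The controller multiplies each number of a shift by 0.3 m and each number of a turn by 30 degrees. A row lasts 1/12 s, in which the tool goes at most 41.7 mm and 7.16 degrees, less where a joint would pass 70% of its speed; a pose out of reach is approached as far as the arm can. A call with a number of a shift or a turn outside -1 to 1 is refused whole. A call with a gripper value outside its range is refused whole. The fingers move at their own pace and stop on an object; "newtons" is the grip in N (left out, the last holds). Time passes only in rows, so rows that repeat a pose let the fingers close. It gives the time, the measured TCP pose, the force and the opening at its end, in the units of the state.
- state(): the state, without advancing time (a new reading comes with each control period).
- vision.snapshot(name): name is "scene" or "side" or "wrist"; returns the picture (400x640x3 uint8, red, green, blue); there is no depth.
- vision.camera_model(name): a dict with "fx", "fy", "cx", "cy" (pixels), "k1" (the pictures are not rectified: a ray, as slopes to the right and down, at radius r is drawn at 1 + k1 r^2 times it, then the intrinsics apply), "R" (3x3) and "t" (3): a world point X has camera coordinates R X + t. Camera axes: x right, y down, z forward; pixel columns grow to the right and rows downward; lengths in m; the calibration is good to about 2 mm. A picture is of the moment at which its call begins: read the wrist's pose just before it. camera_model takes no time and is no camera call; for the wrist camera it gives the pose at the moment of the call.
- robot.finish_job(): hands the job in, once; it reports no verdict.
The state is a dict: "t": time; "joint_positions": joint angles; "qvel": joint speeds; "effort": joint torques, N m; "tool_pos": TCP position; "orientation": TCP orientation; "ft_force": force on the tool from outside, world axes, zero at the start; "torque": the same for the moment, N m; "finger_gap": finger opening in m.
Only numpy, scipy, OpenCV 4.12 (cv2) and the standard library are available. Lean on these libraries where they do the work, as an engineer would, in place of code of your own. Each camera call takes 0.05 s, during which the arm holds its last target. There are 200 camera calls.

### The job

Test the pedal return spring that stands in the beam tester on the welding bench. First bed it in: press the round pad above the spring straight down as far as it goes, then let it come right back up. Then slide the weight along the beam until the pointer blade at the beam's tip stands level with the reference blade on the post, and leave it standing there by itself, without disturbing the things lying around.

Things in the scene. Friction and masses are not known exactly. Their poses are not given: they have to be found in the camera images.
- tester: Beam spring tester, fixed on the bench: blue base plate 110 x 460 x 12 mm. Origin on the bench under its middle, z up, y along the beam from pivot to tip; the beam lies at x = 0. Upright steel coil spring (35 mm diameter, 115 mm long) at y = -100 mm carries the beam. At y = 215 mm the mark post, 14 mm in diameter, 167 mm high.
- pivot (a point): Pivot of the beam, on its axis, 150 mm above the bench, in a blue stand 46 mm wide and 167 mm high at the tester's y = -180 mm. The aluminium beam (16 mm wide, 14 mm high) runs from here toward the post.
- beam (a joint): Angle of the beam about its pivot, rad: 0 = level, growing as the tip sinks and the spring is compressed; stops at 0 and 0.32 (spring fully compressed). With no hand on it it rests at first at about 0.02 to 0.09. The spring gives 3.5 N m per rad (about 550 N/m at the pad, 10 to 13 N there for the full stroke); let go, the beam swings back up and settles within a second.
- pad (a point): Centre of the flat top of the black round press pad on the beam right above the spring, 80 mm from the pivot: 40 mm diameter, 10 mm thick, its top 22 mm above the beam. It sinks by up to about 25 mm.
- weight (a joint): Place of the weight on the beam, m: 0 = inner stop (135 mm from the pivot, next to the pad), growing toward the tip, outer stop at 0.175. Friction of about 2 N holds it wherever it is left. Moving it out by 10 mm lowers the beam's tip by roughly 3 to 5 mm.
- knob (a point): Middle of the round steel knob on top of the weight: 24 mm diameter, reaching 14 mm above and 14 mm below this point; under it a neck 10 mm long, 14 mm thick, then the weight's block (46 mm wide, 40 mm along the beam, 34 mm high, about 0.4 kg), its top 24 mm below this point. Sinks and tilts with the beam.
- pointer (a point): Middle of the outer edge of the beam's pointer, a flat steel blade 30 mm wide and 4 mm thick at the free end of the beam, 345 mm from the pivot. This point is at half its thickness.
- mark (a point): Middle of the edge of the reference mark, a flat steel blade 30 mm wide and 4 mm thick that sticks out 30 mm from a clamp on the post toward the pointer, about 10 mm from it edge to edge; point at half its thickness. Fixed; its height differs from test to test, always below the resting pointer. The weight can always be slid to a place, further out than it starts, that brings the two level.
- hammer: Hammer with wooden handle lying on the bench beyond the tester; bystander.
- mug: Black mug, 82 mm diameter, 95 mm high, standing to the left of the tester; origin at its foot; bystander.
- tape: Roll of tape, 90 mm diameter, 25 mm high, lying to the right of the tester; origin at its underside; bystander.
- tray: Grey open plastic tray 130 x 170 x 55 mm to the right of the tester; origin at its underside; bystander.

How it is judged:
On the way, in this order (a step that is already met when the one before it is completed fails the run):
1. the spring is pressed fully down by its pad (value of joint beam above 0.285 rad and contact force between anything else and beam_c0 above 2 N), for 0.1 s.
2. the beam is let back up, its tip above the mark, the pad free (z of pointer in the frame of mark above 0.006 m and contact force between anything else and beam_c0 below 0.1 N), for 0.2 s.
At the end, for the whole second after the job is handed in: after the bedding-in press, the beam stands still by itself with its pointer blade within 3 mm in height of the reference blade (z of pointer in the frame of mark between -0.003 and 0.003 m and velocity of joint beam between -0.02 and 0.02 rad/s); the robot touches nothing.
It fails at once if a bystander (hammer, mug, tape or tray) is moved by more than 30 mm (distance of any of hammer, mug, tape, tray from where it was at the start of the episode above 0.03 m).
It also fails if it takes over 67 s, if anything falls off the work surface, if the arm or the gripper's body presses on something with over 40 N, if the wrist force passes 120 N, or if a joint passes its speed limit or range.

## Working session

There is one attempt and no reset: what is moved stays moved. The work goes in short steps, Python scripts to look and compute and a tool call to move; the robot and the scene stay as the last step left them, time stands still between calls to the robot, and variables do not carry over. Pictures are saved under pics/ and viewed, about 8 in all and at most 12, crops included, and the job is handed in when it is done.

Besides the shell and the picture viewer there is one more tool, called after ">>>" in YAML: its name, and indented under it one key for each argument. send_rows: Moves the arm, as the interface text tells. Its arguments: {"type":"object","properties":{"targets":{"type":"array"},"newtons":{"type":"number"}},"required":["targets"]}

```bash
mkdir -p pics; python3 - <<'E'
from station import state, vision, robot
import cv2,numpy as np
for n in("scene","side","wrist"):
    m=vision.camera_model(n); cv2.imwrite(f"pics/{n}0.png",vision.snapshot(n)[:,:,::-1])
    R=np.array(m["R"]);print(n,{k:m[k] for k in("fx","fy","cx","cy","k1")},"pos",(-R.T@m["t"]).round(3),"R",R.round(3).tolist())
s=state();print(s["t"],s["tool_pos"],s["orientation"],s["finger_gap"])
E
```

```text
scene {'fx': 434.55800456919746, 'fy': 434.55800456919746, 'cx': 316.4025220441679, 'cy': 197.8805538680884, 'k1': -0.08181560106263172} pos [ 1.508 -0.276  1.248] R [[0.26, 0.966, 0.007], [0.736, -0.194, -0.648], [-0.624, 0.174, -0.762]]
side {'fx': 514.0420978772544, 'fy': 514.0420978772544, 'cx': 317.8494903416409, 'cy': 202.07396065345998, 'k1': -0.10000983873232473} pos [0.117 0.815 1.352] R [[-0.875, -0.484, -0.008], [-0.375, 0.69, -0.619], [0.305, -0.539, -0.785]]
wrist {'fx': 355.84894288793765, 'fy': 355.84894288793765, 'cx': 325.71944206341897, 'cy': 197.83315278321902, 'k1': -0.07584773754934665} pos [ 0.243 -0.472  0.385] R [[0.341, -0.94, -0.0], [-0.907, -0.329, 0.264], [-0.248, -0.09, -0.965]]
0.15 [ 0.17988836 -0.4930302   0.23829351] [[ 9.39439464e-01  3.42714866e-01 -1.17428215e-04]
 [ 3.42714813e-01 -9.39438984e-01  9.75882692e-04]
 [ 2.24132863e-04 -9.57027103e-04 -9.99999517e-01]] 0.08820626036203909
```

View pics/scene0.png

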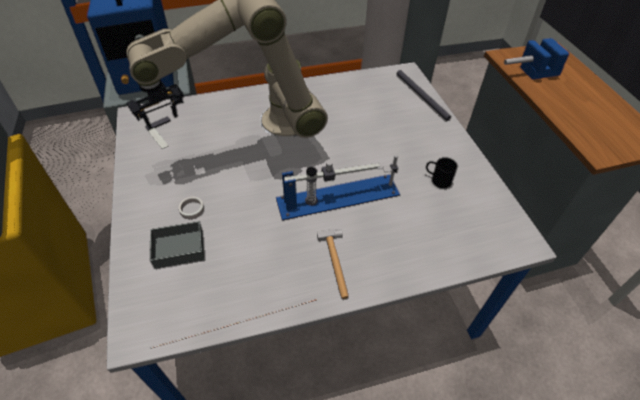

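View pics/side0.png

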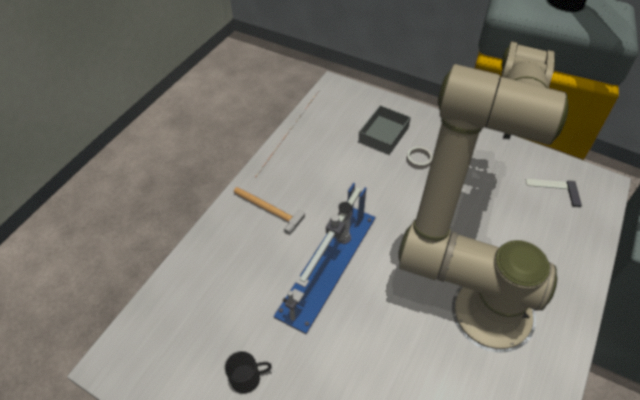

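The scene picture shows the tester base at about (277–400, 178–217), with the pivot stand at (290,190) and the post at (395,170). The mug is at (443,172), the hammer at (335,260), and the tray and tape are on the left. The side picture shows the base running from (375,213) to (290,325).

```bash
cat > h.py <<'E'
import numpy as np,cv2
from station import state,vision,robot
def K(m): return np.array([[m["fx"],0,m["cx"]],[0,m["fy"],m["cy"]],[0,0,1]]),np.array([m["k1"],0,0,0,0.])
def ray(m,p):
    k,d=K(m);q=cv2.undistortPoints(np.array(p,float).reshape(-1,1,2),k,d).reshape(-1,2)
    R=np.array(m["R"]);D=np.c_[q,np.ones(len(q))]@R;return -R.T@np.array(m["t"]),D/np.linalg.norm(D,axis=1)[:,None]
def plane(m,p,z):
    o,D=ray(m,p);return o+D*((z-o[2])/D[:,2])[:,None]
def tri(m1,p1,m2,p2):
    A=np.zeros((3,3));b=np.zeros(3)
    for m,p in((m1,p1),(m2,p2)):
        o,D=ray(m,[p]);P=np.eye(3)-np.outer(D[0],D[0]);A+=P;b+=P@o
    return np.linalg.solve(A,b)
def proj(m,X):
    k,d=K(m);return cv2.projectPoints(np.array(X,float).reshape(-1,1,3),cv2.Rodrigues(np.array(m["R"]))[0],np.array(m["t"],float),k,d)[0].reshape(-1,2)
E
python3 - <<'E'
from h import *
out=[]
for n,(x,y,w,h) in(("scene",(265,145,150,85)),("side",(260,170,130,175))):
    m=vision.camera_model(n);im=cv2.imread(f"pics/{n}0.png")
    hsv=cv2.cvtColor(im,cv2.COLOR_BGR2HSV);k=cv2.inRange(hsv,(100,120,40),(125,255,255))
    c=np.zeros_like(k);c[y:y+h,x:x+w]=k[y:y+h,x:x+w]
    ys,xs=np.nonzero(c);P=plane(m,np.c_[xs,ys],0.012)[:,:2]
    print(n,cv2.minAreaRect(P.astype(np.float32)),len(xs))
    s=5 if n=="scene" else 3.4
    cv2.imwrite(f"pics/{n}0c.png",cv2.resize(im[y:y+h,x:x+w],None,fx=s,fy=s,interpolation=cv2.INTER_CUBIC))
E
```

```text
scene ((0.44696593284606934, 0.08628025650978088), (0.22418031096458435, 0.45227810740470886), 0.3510003089904785) 2574
side ((0.49941012263298035, 0.04829096794128418), (0.11785406619310379, 0.5374780297279358), 2.4338743686676025) 2497
```

View pics/scene0c.png

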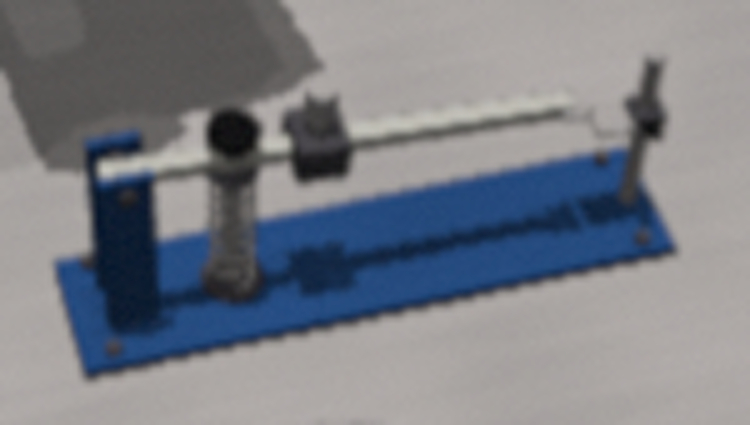

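View pics/side0c.png

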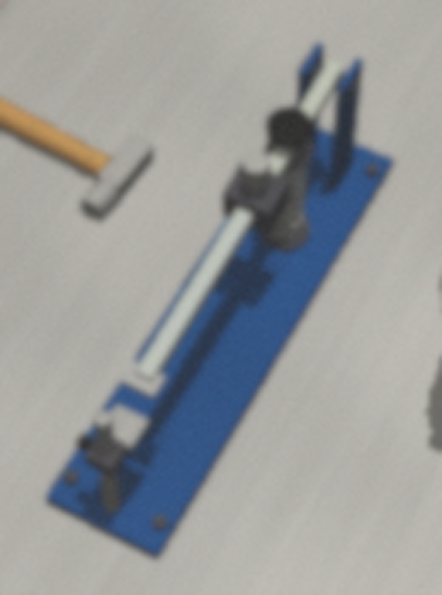

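In the scene crop the plate corners are (55,262), (88,375), (675,250) and (622,148), the pad is at (234,132) and the weight at (320,140). In the side crop the corners are (393,160), (160,557) and (48,500), the pad is at (290,128), the pointer at (150,378) and the mark blade at (128,425).

```bash
python3 - <<'E'
from h import *
a=vision.camera_model("scene");b=vision.camera_model("side")
S=lambda p:np.array(p,float)/5+[265-.4,145-.4]
T=lambda p:np.array(p,float)/3.4+[260-.35,170-.35]
c=plane(a,S([[55,262],[88,375],[675,250],[622,148]]),.012)[:,:2]
d=plane(b,T([[393,160],[160,557],[48,500]]),.012)[:,:2]
print(c.round(4),d.round(4))
cen=c.mean(0);v=(c[2]+c[3]-c[0]-c[1]);yaw=np.arctan2(v[1],v[0]);print("scene",cen,np.degrees(yaw),np.linalg.norm(v)/2)
cen2=(d[0]+d[2])/2;v2=d[1]-d[0];print("side",cen2,np.degrees(np.arctan2(v2[1],v2[0])),np.linalg.norm(v2))
for nm,p,q in(("padcentre",(234,130),(290,126)),("knobtop",(320,100),(263,160)),("beam/pointer",(592,115),(148,380)),("mark",(607,132),(128,425))):
    print(nm,tri(a,S(p),b,T(q)).round(4))
o=(cen+cen2)/2;u=v/np.linalg.norm(v)+v2/np.linalg.norm(v2);u/=np.linalg.norm(u)
print("origin",o,"u",u,np.degrees(np.arctan2(u[1],u[0])));
for n,y in(("pivot",-.18),("pad",-.1),("post",.215)):print(n,o+u*y)
E
```

```text
[[ 0.4513 -0.1403]
 [ 0.5618 -0.1389]
 [ 0.5588  0.3142]
 [ 0.4491  0.314 ]] [[ 0.4446 -0.1414]
 [ 0.4398  0.3167]
 [ 0.547   0.3176]]
scene [0.5052604  0.08724562] 90.33311339224105 0.4537685969038388
side [0.4957791  0.08811835] 90.60046161542127 0.4581047736998173
padcentre [ 0.4994 -0.0163  0.1711]
knobtop [0.4992 0.0415 0.1878]
beam/pointer [0.5019 0.2424 0.1264]
mark [0.5005 0.2657 0.0969]
origin [0.50051975 0.08768198] u [-0.00814689  0.99996681] 90.46678750383114
pivot [ 0.50198619 -0.09231204]
pad [ 0.50133444 -0.0123147 ]
post [0.49876817 0.30267485]
```

>>> send_rows:
  targets:
    - [-1,0.533,0.8,0.05,-0.667]
    - [-1,0.533,0.8,0.05,-0.667]
    - [-1,0.533,0.8,0.05,-0.667]
    - [-1,0.533,0.8,0.05,-0.667]
    - [-1,0.533,0.8,0.05,-0.667]
    - [-1,0.533,0.8,0.05,-0.667]
    - [-1,0.533,0.8,0.05,-0.667]
    - [-1,0.533,0.8,0.05,-0.667]
    - [-1,0.533,0.8,0.05,-0.667]
    - [-1,0.533,0.8,0.05,-0.667]
  newtons: 20

```text
t: 0.98
tool_pos: [0.3396, -0.2536, 0.2536]
orientation: [[1.0, 0.001, -0.0], [0.001, -1.0, -0.0], [-0.0, 0.0, -1.0]]
ft_force: [0.4, -0.7, 0.2]
finger_gap: 0.0237
```

>>> send_rows:
  targets:
    - [-1,0.4,0.8,0.0,0]
    - [-1,0.4,0.8,0,0]
    - [-1,0.4,0.8,0,0]
    - [-1,0.4,0.8,0,0]
    - [-1,0.4,0.8,0,0]
    - [-1,0.4,0.8,0,0]
    - [-1,0.4,0.8,0,0]
    - [-1,0.4,0.8,0,0]
    - [-1,0.4,0.8,0,0]
    - [-1,0.4,0.8,0,0]
    - [-1,0.4,0.8,0,0]

```text
t: 1.9
tool_pos: [0.4595, -0.0148, 0.2536]
orientation: [[1.0, -0.002, -0.0], [-0.002, -1.0, -0.0], [-0.0, 0.0, -1.0]]
ft_force: [0.0, -0.1, -0.1]
finger_gap: 0.0003
```

```bash
python3 - <<'E'
from h import *
m=vision.camera_model("wrist");im=vision.snapshot("wrist")[:,:,::-1]
cv2.imwrite("pics/w1.png",im)
print(proj(m,[[.5,-.013,.172],[.5,.042,.188],[.5,.25,.13]]))
E
```

```text
[[319.90306502 143.8821316 ]
 [227.70973208 147.65896407]
 [ -1.57639109 143.04911224]]
```

View pics/w1.png

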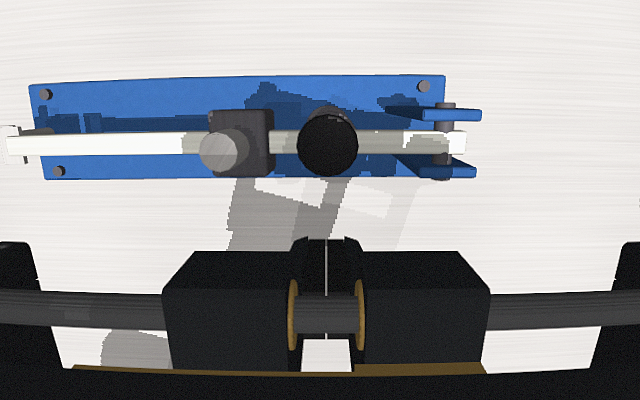

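The wrist picture shows the pad centre at (327,145), the knob top at (218,152) and the pivot at (445,143). That puts the pad at about (0.500, -0.0175) and the knob at y≈0.048.

>>> send_rows:
  targets:
    - [-1,0.135,-0.009,0,0]
    - [-1,0.135,-0.009,-0.1,0]
    - [-1,0.135,-0.009,-0.167,0]
    - [-1,0.135,-0.009,-0.2,0]
    - [-1,0.135,-0.009,-0.22,0]
    - [-1,0.135,-0.009,-0.24,0]
    - [-1,0.135,-0.009,-0.26,0]
    - [-1,0.135,-0.009,-0.28,0]
    - [-1,0.135,-0.009,-0.28,0]

```text
t: 2.7
tool_pos: [0.5003, -0.0157, 0.1697]
orientation: [[1.0, 0.001, 0.001], [0.001, -1.0, 0.0], [0.001, -0.0, -1.0]]
ft_force: [-0.1, -0.2, 2.2]
finger_gap: 0.0005
```

>>> send_rows:
  targets:
    - [-1,0,0,-0.01,0]
    - [-1,0,0,-0.02,0]
    - [-1,0,0,-0.03,0]
    - [-1,0,0,-0.04,0]
    - [-1,0,0,-0.04,0]

```text
t: 3.12
tool_pos: [0.5005, -0.0142, 0.1589]
orientation: [[1.0, 0.001, 0.002], [0.001, -1.0, 0.003], [0.002, -0.003, -1.0]]
ft_force: [-3.0, 12.4, 11.0]
finger_gap: 0.0008
```

The pad's arc drags the fingertips toward +y, so I'll follow it with a small +y shift while pressing on.

>>> send_rows:
  targets:
    - [-1,0,0.012,-0.005,0]
    - [-1,0,0.014,-0.015,0]
    - [-1,0,0.016,-0.02,0]
    - [-1,0,0.016,-0.025,0]
    - [-1,0,0.016,-0.025,0]

```text
t: 3.53
tool_pos: [0.5014, -0.0121, 0.1548]
orientation: [[1.0, 0.001, 0.005], [0.001, -1.0, -0.003], [0.005, 0.003, -1.0]]
ft_force: [-13.7, -1.8, 34.7]
finger_gap: 0.0002
```

>>> send_rows:
  targets:
    - [-1,-0.005,-0.002,0,0]
    - [-1,-0.005,-0.002,0,0]

```text
t: 3.7
tool_pos: [0.5011, -0.0122, 0.1549]
orientation: [[1.0, 0.001, 0.009], [0.001, -1.0, -0.002], [0.009, 0.002, -1.0]]
ft_force: [-4.4, 3.2, 30.2]
finger_gap: 0.0005
```

```bash
python3 - <<'E'
from h import *
out=[]
for n,(x,y,w,h) in(("scene",(265,145,150,85)),("side",(260,170,130,175))):
    im=vision.snapshot(n)[:,:,::-1].copy();cv2.imwrite(f"pics/{n}1.png",im)
    out.append(cv2.resize(im[y:y+h,x:x+w],None,fx=3,fy=3,interpolation=cv2.INTER_CUBIC))
H=max(o.shape[0] for o in out)
W=[cv2.copyMakeBorder(o,0,H-o.shape[0],0,0,cv2.BORDER_CONSTANT) for o in out]
c=np.hstack(W);cv2.imwrite("pics/press.png",cv2.resize(c,None,fx=min(1,800/c.shape[1]),fy=min(1,800/c.shape[1])))
s=state();print(s["tool_pos"],s["ft_force"])
E
```

```text
[ 0.50116848 -0.01222938  0.15487653] [-5.28332205  3.20021493 30.50414687]
```

View pics/press.png

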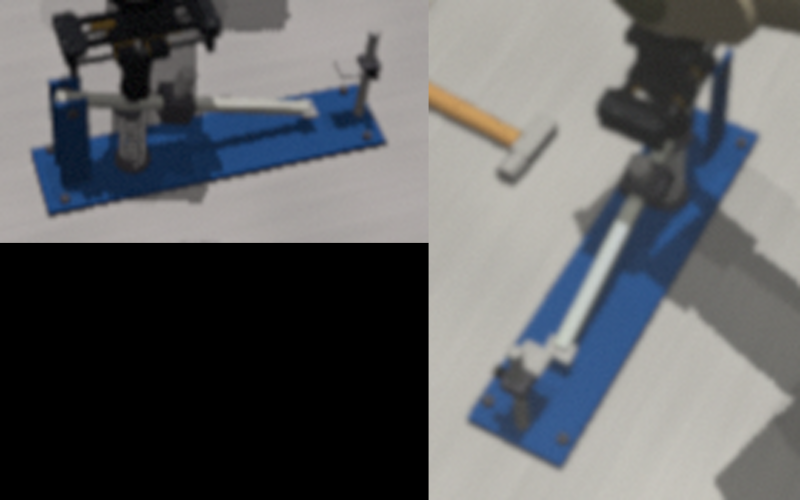

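The press picture shows the beam tip deep below the mark: tip at (313,110) in the scene half and (572,350) in the side half. I'll compute the beam angle before releasing.

```bash
python3 - <<'E'
from h import *
a=vision.camera_model("scene");b=vision.camera_model("side")
f=lambda p,o:np.array(p)/2.857+o
X=tri(a,f((313,110),[265,145]),b,f((143,350),[260,170]));print(X,np.arctan2(.15-X[2],X[1]+.0975))
E
```

```text
[0.49393512 0.22261339 0.03808769] 0.3363202918503043
```

The beam is at about 0.33 rad by this estimate, which is the full stop. Releasing now.

>>> send_rows:
  targets:
    - [-1,0,-0.005,0.02,0]
    - [-1,0,-0.01,0.05,0]
    - [-1,0,-0.018,0.09,0]
    - [-1,0,-0.018,0.15,0]
    - [-1,0,-0.018,0.25,0]
    - [-1,0,-0.018,0.333,0]
    - [-1,0,-0.018,0.333,0]
    - [-1,0,-0.018,0.333,0]
    - [-1,0,-0.018,0.333,0]

```text
t: 4.55
tool_pos: [0.4985, -0.0172, 0.2495]
orientation: [[1.0, 0.0, -0.001], [0.0, -1.0, 0.0], [-0.001, -0.0, -1.0]]
ft_force: [0.3, -0.8, -0.3]
finger_gap: 0.0001
```

>>> send_rows:
  targets:
    - [-1,0.3,0.9,0,0]
    - [-1,0.3,0.9,0,0]
    - [-1,0.3,0.9,0,0]
    - [-1,0.3,0.9,0,0]
    - [-1,0.3,0.9,0,0]
    - [-1,0.3,0.9,0,0]
    - [-1,0.3,0.9,0,0]
    - [-1,0.3,0.9,0,0]
    - [-1,0.3,0.9,0,0]
    - [-1,0.3,0.9,0,0]

```text
t: 5.38
tool_pos: [0.5885, 0.2522, 0.249]
orientation: [[1.0, 0.0, -0.002], [0.0, -1.0, -0.001], [-0.002, 0.001, -1.0]]
ft_force: [0.8, -0.7, 0.0]
finger_gap: -0.0001
```

```bash
python3 - <<'E'
from h import *
s=state();print(s["tool_pos"])
m=vision.camera_model("wrist");im=vision.snapshot("wrist")[:,:,::-1]
cv2.imwrite("pics/wA.png",im);np.save("A.npy",[m],allow_pickle=True)
E
```

```text
[0.58849837 0.25223611 0.24897583]
```

>>> send_rows:
  targets:
    - [-1,-0.667,0,0,0]
    - [-1,-0.667,0,0,0]
    - [-1,-0.667,0,0,0]
    - [-1,-0.667,0,0,0]
    - [-1,-0.667,0,0,0]
    - [-1,-0.667,0,0,0]
    - [-1,-0.667,0,0,0]
    - [-1,-0.667,0,0,0]

```text
t: 6.1
tool_pos: [0.3894, 0.2522, 0.2505]
orientation: [[1.0, -0.001, 0.001], [-0.001, -1.0, 0.0], [0.001, -0.0, -1.0]]
ft_force: [1.3, 0.2, 0.2]
finger_gap: 0.0007
```

```bash
python3 - <<'E'
from h import *
s=state();print(s["tool_pos"])
m=vision.camera_model("wrist");im=vision.snapshot("wrist")[:,:,::-1]
cv2.imwrite("pics/wB.png",im);np.save("B.npy",[m],allow_pickle=True)
out=[]
for n in"AB":
    i=cv2.imread(f"pics/w{n}.png");mm=np.load(f"{n}.npy",allow_pickle=True)[0]
    c=proj(mm,[[.5,.255,.115]])[0].astype(int);c[0]=np.clip(c[0],65,575);c[1]=np.clip(c[1],65,335);print(n,c)
    x,y=c-65
    out.append(cv2.resize(i[y:y+130,x:x+130],None,fx=3,fy=3,interpolation=cv2.INTER_CUBIC))
cv2.imwrite("pics/AB.png",np.hstack(out))
E
```

```text
[0.38939279 0.25220232 0.25051725]
A [320 283]
B [319  65]
```

View pics/AB.png

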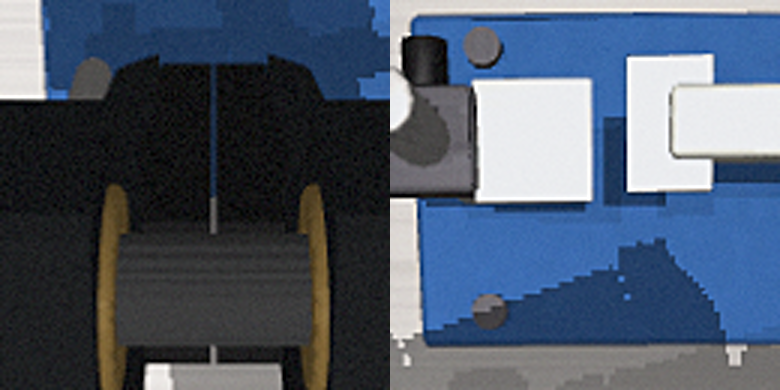

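View A is hidden by the gripper. View B shows both blades clearly, with the mark at crop (475–592, 79–202) and the pointer at (627–713, 54–190); the pointer looks wider, so it stands higher. I'll put the camera straight above the blades, nearer, and get each height from the apparent 30 mm width.

>>> send_rows:
  targets:
    - [-1,0.145,0,-0.1,0]
    - [-1,0.145,0,-0.2,0]
    - [-1,0.145,0,-0.268,0]
    - [-1,0.145,0,-0.268,0]
    - [-1,0.145,0,-0.268,0]
    - [-1,0.145,0,-0.268,0]

```text
t: 6.65
tool_pos: [0.4332, 0.2529, 0.1711]
orientation: [[1.0, 0.0, 0.002], [0.0, -1.0, 0.001], [0.002, -0.001, -1.0]]
ft_force: [0.1, 0.7, 0.3]
finger_gap: 0.0003
```

```bash
cat > meas.py <<'E'
from h import *
import sys
def measure(name,show=True):
    m=vision.camera_model("wrist");im=vision.snapshot("wrist");cv2.imwrite(name,im[:,:,::-1])
    r=cv2.GaussianBlur(im[:,:,0],(3,3),0).astype(float)
    cz=(-np.array(m["R"]).T@np.array(m["t"]))
    res=[]
    c0=proj(m,[[.5,.25,.115]])[0];r0=int(c0[1])
    for u in range(int(c0[0])-90,int(c0[0])+90):
        col=r[:,u];on=np.nonzero(col[max(r0-70,0):r0+70]>110)[0]+max(r0-70,0)
        if len(on)<20: continue
        # run containing the row nearest the middle
        g=np.split(on,np.nonzero(np.diff(on)>1)[0]+1);g=max(g,key=len);a,b=g[0],g[-1]
        if a<1 or b>398: continue
        e0=a-(col[a]-110)/(col[a]-col[a-1]);e1=b+(col[b]-110)/(col[b]-col[b+1])
        o,D=ray(m,[[u,e0],[u,e1]]);s=D[:,0]/-D[:,2]
        z=o[2]-.03/abs(s[0]-s[1]);y=o[1]+D[0,1]/-D[0,2]*(o[2]-z)
        res.append((u,e0,e1,z,y))
    return cz,np.array(res),im
if __name__=="__main__":
    cz,q,im=measure(sys.argv[1]);print("cam",cz.round(4),"tcp",state()["tool_pos"])
    w=q[:,2]-q[:,1]
    # group columns of constant width
    for g in np.split(np.arange(len(q)),np.nonzero((abs(np.diff(w))>1.2)|(np.diff(q[:,0])>1))[0]+1):
        if len(g)>4: k=g[1:-1];print("cols",q[g[0],0],q[g[-1],0],"rows",q[k,1:3].mean(0).round(1),"w",w[k].mean().round(2),w[k].std().round(2),"z %.4f y %.4f..%.4f"%(np.median(q[k,3]),q[g[0],4],q[g[-1],4]))
E
python3 meas.py pics/wC.png
```

```text
cam [0.5    0.2512 0.3176] tcp [0.43310253 0.25304391 0.17134985]
cols 240.0 244.0 rows [130.4   inf] w inf nan z nan y nan..nan
cols 252.0 256.0 rows [117.2 127.1] w 9.92 0.67 z -0.8128 y 0.5099..0.4354
cols 272.0 320.0 rows [ 78.6 132.3] w 53.75 0.1 z 0.1092 y 0.2814..0.2544
cols 337.0 375.0 rows [ 75.2 136.2] w 60.92 0.05 z 0.1338 y 0.2455..0.2264
cols 377.0 416.0 rows [ 90.3 122.4] w 32.11 0.29 z -0.0280 y 0.2022..0.1664meas.py:15: RuntimeWarning: divide by zero encountered in scalar divide
  e0=a-(col[a]-110)/(col[a]-col[a-1]);e1=b+(col[b]-110)/(col[b]-col[b+1])
  a = op(a[slice1], a[slice2])
  x = asanyarray(arr - arrmean)
```

View pics/wC.png

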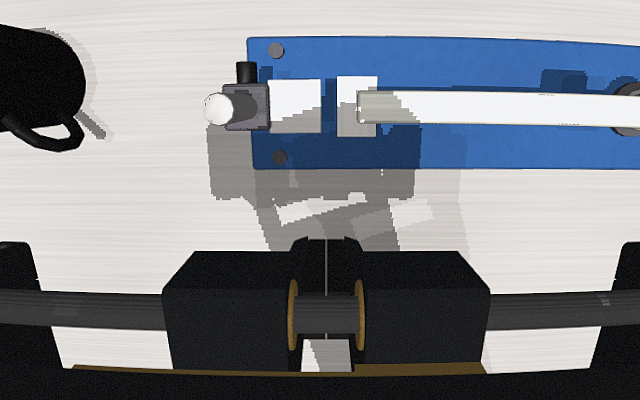

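The wrist measurement gives the mark at z≈0.1092 and the pointer at z≈0.1338, so the tip must come down about 24.5 mm. That calls for roughly 50–80 mm of weight travel. I'll now bring the closed fingers in behind the knob.

>>> send_rows:
  targets:
    - [-1,0,0,0.13,0]
    - [-1,0,0,0.263,0]
    - [-1,0.218,-0.823,0.263,0]
    - [-1,0.218,-0.823,0.263,0]
    - [-1,0.218,-0.823,0.263,0]
    - [-1,0.218,-0.823,0.263,0]
    - [-1,0.218,-0.823,0.263,0]
    - [-1,0.218,-0.823,0.263,0]
    - [-1,0.218,-0.823,0.263,0]
    - [-1,0.218,-0.823,0.263,0]
    - [-1,0.218,-0.823,0.263,0]

```text
t: 7.62
tool_pos: [0.4976, 0.0064, 0.2496]
orientation: [[1.0, 0.0, 0.002], [0.0, -1.0, 0.0], [0.002, -0.0, -1.0]]
ft_force: [0.6, -0.3, 0.6]
finger_gap: 0.0002
```

>>> send_rows:
  targets:
    - [-1,0,0,-0.1,0]
    - [-1,0,0,-0.18,0]
    - [-1,0,0,-0.23,0]
    - [-1,0,0,-0.23,0]

```text
t: 7.95
tool_pos: [0.4961, 0.008, 0.1775]
orientation: [[1.0, 0.003, -0.004], [0.003, -1.0, 0.001], [-0.004, -0.001, -1.0]]
ft_force: [-0.0, -0.4, 0.3]
finger_gap: 0.0005
```

>>> send_rows:
  targets:
    - [-1,0,0.01,0,0]
    - [-1,0,0.02,0,0]
    - [-1,0,0.03,0,0]
    - [-1,0,0.04,0,0]
    - [-1,0,0.05,0,0]
    - [-1,0,0.06,0,0]
    - [-1,0,0.07,-0.003,0]
    - [-1,0,0.08,-0.006,0]
    - [-1,0,0.09,-0.008,0]
    - [-1,0,0.1,-0.01,0]

```text
t: 8.78
tool_pos: [0.4977, 0.0362, 0.1766]
orientation: [[1.0, 0.0, 0.0], [0.0, -1.0, -0.0], [0.0, 0.0, -1.0]]
ft_force: [0.6, -2.3, -0.4]
finger_gap: 0.0005
```

Contact shows as -2.3 N, which matches the weight's friction. Pushing further, sinking with the knob.

>>> send_rows:
  targets:
    - [-1,0,0.01,-0.002,0]
    - [-1,0,0.02,-0.005,0]
    - [-1,0,0.03,-0.008,0]
    - [-1,0,0.04,-0.01,0]
    - [-1,0,0.05,-0.013,0]
    - [-1,0,0.06,-0.015,0]
    - [-1,0,0.07,-0.018,0]
    - [-1,0,0.08,-0.02,0]
    - [-1,0,0.09,-0.023,0]
    - [-1,0,0.1,-0.025,0]
    - [-1,0,0.11,-0.028,0]
    - [-1,0,0.12,-0.03,0]

```text
t: 9.78
tool_pos: [0.4975, 0.0723, 0.1675]
orientation: [[1.0, 0.001, -0.0], [0.001, -1.0, 0.0], [-0.0, -0.0, -1.0]]
ft_force: [0.8, -2.4, 0.0]
finger_gap: 0.0005
```

>>> send_rows:
  targets:
    - [-1,0,-0.02,0,0]
    - [-1,0,-0.05,0,0]
    - [-1,0,-0.05,0.15,0]
    - [-1,0,-0.05,0.3,0]
    - [-1,-0.213,0.4,0.3,0]
    - [-1,-0.213,0.63,0.3,0]
    - [-1,-0.213,0.63,0.3,0]
    - [-1,-0.213,0.63,0.2,0]
    - [-1,-0.213,0.63,0.1,0]
    - [-1,-0.213,0.63,0.0,0]
    - [-1,-0.213,0.63,0.0,0]
    - [-1,-0.213,0.63,0.0,0]

```text
t: 10.78
tool_pos: [0.4326, 0.2605, 0.1657]
orientation: [[1.0, 0.002, -0.005], [0.002, -1.0, -0.002], [-0.005, 0.002, -1.0]]
ft_force: [-0.5, -0.3, 0.9]
finger_gap: 0.0003
```

```bash
python3 meas.py pics/wD.png 2>/dev/null
```

```text
cam [0.5005 0.2592 0.3118] tcp [0.43404749 0.26021157 0.1678483 ]
cols 271.0 276.0 rows [ 83.7 106.4] w 22.71 0.44 z -0.1847 y 0.3350..0.3283
cols 283.0 333.0 rows [ 76.3 131.6] w 55.3 0.19 z 0.1083 y 0.2819..0.2548
cols 354.0 388.0 rows [ 75.4 132.2] w 56.82 0.19 z 0.1146 y 0.2438..0.2255
cols 391.0 431.0 rows [ 89.4 120. ] w 30.61 0.38 z -0.0560 y 0.1936..0.1559
```

The pointer is 6.3 mm above the mark on average, so about 5.3 mm at its outer edge because the blade is tilted. Pushing another 10.5 mm or so.

>>> send_rows:
  targets:
    - [-1,0,0,0.13,0]
    - [-1,0,0,0.267,0]
    - [-1,0.213,-0.69,0.267,0]
    - [-1,0.213,-0.69,0.267,0]
    - [-1,0.213,-0.69,0.267,0]
    - [-1,0.213,-0.69,0.267,0]
    - [-1,0.213,-0.69,0.267,0]
    - [-1,0.213,-0.69,0.267,0]
    - [-1,0.213,-0.69,0.13,0]
    - [-1,0.213,-0.69,0.03,0]
    - [-1,0.213,-0.69,-0.007,0]
    - [-1,0.213,-0.69,-0.007,0]

```text
t: 11.83
tool_pos: [0.4972, 0.0527, 0.165]
orientation: [[1.0, -0.001, -0.002], [-0.001, -1.0, 0.0], [-0.002, -0.0, -1.0]]
ft_force: [0.1, 0.1, 0.7]
finger_gap: 0.0007
```

>>> send_rows:
  targets:
    - [-1,0,0.015,0,0]
    - [-1,0,0.03,0,0]
    - [-1,0,0.045,0,0]
    - [-1,0,0.055,-0.002,0]
    - [-1,0,0.065,-0.004,0]
    - [-1,0,0.075,-0.006,0]
    - [-1,0,0.085,-0.008,0]
    - [-1,0,0.095,-0.01,0]
    - [-1,0,0.095,-0.01,0]

```text
t: 12.58
tool_pos: [0.4975, 0.083, 0.1624]
orientation: [[1.0, 0.001, -0.0], [0.001, -1.0, 0.0], [-0.0, -0.0, -1.0]]
ft_force: [0.4, -0.2, -0.4]
finger_gap: 0.0009
```

>>> send_rows:
  targets:
    - [-1,0,-0.02,0,0]
    - [-1,0,-0.05,0,0]
    - [-1,0,-0.05,0.15,0]
    - [-1,0,-0.05,0.3,0]
    - [-1,-0.213,0.4,0.3,0]
    - [-1,-0.213,0.57,0.3,0]
    - [-1,-0.213,0.57,0.3,0]
    - [-1,-0.213,0.57,0.2,0]
    - [-1,-0.213,0.57,0.1,0]
    - [-1,-0.213,0.57,0.017,0]
    - [-1,-0.213,0.57,0.017,0]
    - [-1,-0.213,0.57,0.017,0]

```text
t: 13.58
tool_pos: [0.4336, 0.2528, 0.1674]
orientation: [[1.0, 0.001, -0.002], [0.001, -1.0, -0.001], [-0.002, 0.001, -1.0]]
ft_force: [-0.2, 0.3, 0.2]
finger_gap: 0.0007
```

>>> send_rows:
  targets:
    - [-1,0,0,0,0]
    - [-1,0,0,0,0]
    - [-1,0,0,0,0]
    - [-1,0,0,0,0]

```text
t: 13.92
tool_pos: [0.4344, 0.253, 0.1688]
orientation: [[1.0, -0.0, 0.002], [-0.0, -1.0, 0.001], [0.002, -0.001, -1.0]]
ft_force: [-0.6, -0.3, 0.9]
finger_gap: 0.0006
```

```bash
python3 meas.py pics/wE.png 2>/dev/null
```

```text
cam [0.5013 0.2512 0.3153] tcp [0.43425163 0.25314161 0.16850519]
cols 237.0 241.0 rows [133.3   inf] w inf nan z nan y nan..nan
cols 259.0 263.0 rows [ 88.  110.1] w 22.11 0.1 z -0.1955 y 0.3411..0.3361
cols 271.0 320.0 rows [ 80.9 135. ] w 54.1 0.13 z 0.1085 y 0.2818..0.2544
cols 340.0 373.0 rows [ 80.2 135. ] w 54.84 0.08 z 0.1114 y 0.2433..0.2251
cols 375.0 416.0 rows [ 93.6 122.9] w 29.31 0.36 z -0.0643 y 0.1999..0.1600
```

About 1.9 mm remains at the outer edge. One more small push of 6 mm.

>>> send_rows:
  targets:
    - [-1,0,0,0.13,0]
    - [-1,0,0,0.267,0]
    - [-1,0.211,-0.663,0.267,0]
    - [-1,0.211,-0.663,0.267,0]
    - [-1,0.211,-0.663,0.267,0]
    - [-1,0.211,-0.663,0.267,0]
    - [-1,0.211,-0.663,0.267,0]
    - [-1,0.211,-0.663,0.267,0]
    - [-1,0.211,-0.663,0.13,0]
    - [-1,0.211,-0.663,0.03,0]
    - [-1,0.211,-0.663,-0.015,0]
    - [-1,0.211,-0.663,-0.015,0]

```text
t: 14.97
tool_pos: [0.4956, 0.0547, 0.1606]
orientation: [[1.0, 0.0, -0.005], [0.0, -1.0, 0.001], [-0.005, -0.001, -1.0]]
ft_force: [0.5, 0.6, -0.2]
finger_gap: 0.0004
```

>>> send_rows:
  targets:
    - [-1,0,0.02,0,0]
    - [-1,0,0.04,0,0]
    - [-1,0,0.06,0,0]
    - [-1,0,0.08,0,0]
    - [-1,0,0.09,-0.002,0]
    - [-1,0,0.1,-0.004,0]
    - [-1,0,0.108,-0.006,0]
    - [-1,0,0.115,-0.006,0]
    - [-1,0,0.115,-0.006,0]

```text
t: 15.72
tool_pos: [0.497, 0.0893, 0.1613]
orientation: [[1.0, 0.001, -0.0], [0.001, -1.0, 0.0], [-0.0, -0.0, -1.0]]
ft_force: [0.1, -0.8, 0.3]
finger_gap: 0.0004
```

>>> send_rows:
  targets:
    - [-1,0,-0.02,0,0]
    - [-1,0,-0.05,0,0]
    - [-1,0,-0.05,0.15,0]
    - [-1,0,-0.05,0.3,0]
    - [-1,-0.213,0.4,0.3,0]
    - [-1,-0.213,0.54,0.3,0]
    - [-1,-0.213,0.54,0.3,0]
    - [-1,-0.213,0.54,0.2,0]
    - [-1,-0.213,0.54,0.1,0]
    - [-1,-0.213,0.54,0.02,0]
    - [-1,-0.213,0.54,0.02,0]
    - [-1,-0.213,0.54,0.02,0]

```text
t: 16.72
tool_pos: [0.4331, 0.2504, 0.1672]
orientation: [[1.0, 0.0, -0.002], [0.0, -1.0, -0.001], [-0.002, 0.001, -1.0]]
ft_force: [-0.3, 0.5, 1.1]
finger_gap: 0.0002
```

>>> send_rows:
  targets:
    - [-1,0,0,0,0]
    - [-1,0,0,0,0]
    - [-1,0,0,0,0]
    - [-1,0,0,0,0]

```text
t: 17.05
tool_pos: [0.4338, 0.2507, 0.1684]
orientation: [[1.0, -0.0, 0.002], [-0.0, -1.0, 0.001], [0.002, -0.001, -1.0]]
ft_force: [-0.3, -0.5, -0.0]
finger_gap: 0.0007
```

```bash
for i in 1 2; do python3 meas.py pics/wF$i.png 2>/dev/null|grep -v "z -0\|nan"; done; python3 - <<'E'
import cv2
i=cv2.imread("pics/wF2.png");cv2.imwrite("pics/wFc.png",cv2.resize(i[20:190,200:440],None,fx=3,fy=3,interpolation=cv2.INTER_CUBIC))
E
```

```text
cam [0.5006 0.2489 0.315 ] tcp [0.43359563 0.25079282 0.16813719]
cols 267.0 316.0 rows [ 79.4 133.9] w 54.55 0.14 z 0.1098 y 0.2816..0.2543
cols 336.0 369.0 rows [ 79.1 133.8] w 54.66 0.36 z 0.1108 y 0.2431..0.2250
cam [0.5005 0.2491 0.3147] tcp [0.43343245 0.25086564 0.16790344]
cols 267.0 316.0 rows [ 79.2 133.5] w 54.31 0.09 z 0.1084 y 0.2814..0.2545
cols 336.0 370.0 rows [ 78.5 133.3] w 54.76 0.24 z 0.1099 y 0.2432..0.2242
```

View pics/wFc.png

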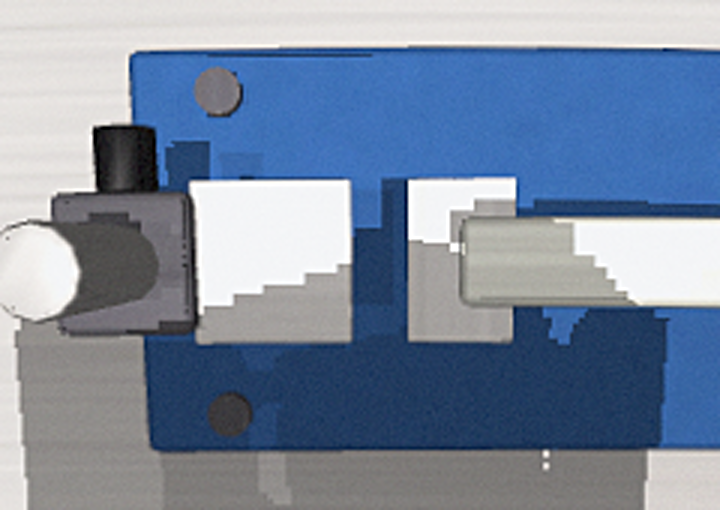

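The blades are nearly the same width. The mean heights differ by 1.0–1.5 mm, and the outer edge lies about 1.0 mm lower because of tilt, so it is level within about 0.5 mm. I'll back off upward, check once more from another height, then hand in.

>>> send_rows:
  targets:
    - [-1,0,0,0.1,0]
    - [-1,-0.03,0,0.15,0]
    - [-1,-0.03,0,0.15,0]
    - [-1,-0.03,0,0.15,0]
    - [-1,-0.03,0,0.15,0]
    - [-1,-0.03,0,0.15,0]
    - [-1,-0.03,0,0.15,0]

```text
t: 17.73
tool_pos: [0.424, 0.2509, 0.2114]
orientation: [[1.0, 0.0, -0.002], [0.0, -1.0, -0.0], [-0.002, 0.0, -1.0]]
ft_force: [0.1, -0.9, 0.5]
finger_gap: 0.0005
```

```bash
for i in 1 2 3; do python3 meas.py pics/wG$i.png 2>/dev/null|grep -v "z -0\|nan"; done; python3 - <<'E'
import cv2,numpy as np
from station import vision
for n in("scene",):
    a=cv2.imread(f"pics/{n}0.png");b=vision.snapshot(n)[:,:,::-1]
    for k,(x,y,w,h) in dict(hammer=(315,226,35,75),mug=(422,155,38,35),tape=(176,196,30,24),tray=(146,222,62,46)).items():
        print(k,np.abs(a[y:y+h,x:x+w].astype(int)-b[y:y+h,x:x+w]).mean().round(1))
E
```

```text
cam [0.4914 0.2494 0.3578] tcp [0.42403046 0.25097158 0.2115953 ]
cols 264.0 268.0 rows [-96.   32.9] w 128.93 0.01 z 0.2616 y 0.2640..0.2631
cols 276.0 317.0 rows [ 67.6 113.3] w 45.75 0.1 z 0.1088 y 0.2825..0.2549
cols 319.0 327.0 rows [-97.4  32.4] w 129.8 0.5 z 0.2616 y 0.2508..0.2489
cols 335.0 362.0 rows [ 67.2 113.2] w 45.95 0.16 z 0.1092 y 0.2428..0.2250
cam [0.4914 0.2494 0.3579] tcp [0.42407285 0.25099684 0.2117557 ]
cols 269.0 274.0 rows [-96.2  33.1] w 129.33 0.32 z 0.2619 y 0.2628..0.2616
cols 276.0 317.0 rows [ 67.6 113.4] w 45.78 0.08 z 0.1090 y 0.2824..0.2549
cols 335.0 362.0 rows [ 67.3 113.3] w 45.95 0.1 z 0.1099 y 0.2429..0.2251
cam [0.4914 0.2494 0.3581] tcp [0.4240883  0.25102574 0.21188372]
cols 238.0 242.0 rows [-94.3  72.5] w 166.81 0.46 z 0.2847 y 0.2653..0.2646
cols 276.0 317.0 rows [ 67.6 113.5] w 45.91 0.03 z 0.1099 y 0.2823..0.2549
cols 335.0 362.0 rows [ 67.4 113.3] w 45.87 0.07 z 0.1096 y 0.2429..0.2250
hammer 1.0
mug 1.8
tape 0.9
tray 1.1
```

```bash
python3 -c "
from station import robot
print(robot.finish_job())"
```

```text
the job is handed in; nothing more can be done
None
```

The spring was bedded in, the weight was set so the pointer stands level with the mark, and the job is handed in at about 18 s of the 67 s limit.

- **Bedding-in press:** I pressed the pad to its stop at about 30–35 N; two cameras put the beam at roughly 0.33 rad. I then let it come right back up, and the pointer stood about 24 mm above the mark.
- **Setting the weight:** I pushed the knob outward in three steps with the closed fingers, backing off and measuring after each.
- **Last checks:** The pointer's outer edge was 0 to 0.5 mm above the mark at the first camera height, and about 0.1 to 1.3 mm below it at the second. The two heights disagree by about 1 mm, but both are well inside ±3 mm. I did not measure the beam's speed directly.
- **Surroundings:** The gripper was clear of everything. The hammer, mug, tape and tray looked unchanged in the scene picture.
- **What went wrong:** One early wrist view was blocked by the gripper and was not used. During the press, sideways force on the fingers reached about 14 N because I did not follow the pad's arc closely enough at first.

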